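Find the softest tea tongs and set the cup before them

ROBOT

A 7-joint arm with a two-finger parallel gripper is mounted at the origin on the work surface. World frame = base frame: x ahead of the robot, y to its left, z up, the work surface at z = 0. Lengths are in m, angles in degrees, forces in N, time in s.
With the tool pointing down it reaches from about 0.425 to 0.875 m from the base axis. Payload 4.7 kg.
Tool frame: the origin (TCP) lies at the very end of the fingers, on their centre line; the grasp point (between the pads) lies 19 mm behind it; z points along the fingers, y is the line along which they close (so a half turn about z gives the same grasp; the last joint's range is limited). The gripper opens to 85 mm and grips with 20 to 120 N. Pads are 22 mm wide; open, the fingers measure 114 mm over their backs; the gripper's body (76 mm by 85 mm) begins 54 mm behind the grasp point. The pads swing forward as they close: fully open they stand 13 mm farther back than shut.
Start: joints at [-64.853, 18.392, -4.016, 83.108, 1.295, 78.541, -3.26], TCP at [0.268, 0.592, 0.231] pointing down, gripper open.
Joint ranges: [-163.93, 163.93], [-17.29, 119.83], [-79.2, 71.16], [3.27, 140.29], [-89.18, 269.18], [5.43, 117.66], [-154.24, 154.24]. Speed limits (degrees/s): [147.25, 147.25, 180, 180, 180, 180, 180].

INTERFACE

Orientations are given as a 3x3 rotation matrix whose columns are the frame's x, y, z axes.
In Python, from cell import sensors, vision, env gives the robot as it stands.
- The arm moves only by the tool move_arm, never from a script. Its argument "steps" is a list of rows, each a list of 3 entries, a list of its own where there are three numbers: the shift along the tool's x, y, z in m, then the turn, a rotation vector about the tool's x, y, z in degrees, then the closure, from 0 (fully open) to 1 (shut). A call has 1 to 10 rows; each row is the pose to reach, as a shift and turn from the pose commanded when the call began, along the tool's axes at that moment; what a row does not reach only later rows make up. A row lasts 1/10 s, in which the tool goes at most 50 mm and 8.59 degrees, less where a joint would pass 70% of its speed; a pose out of reach is approached as far as the arm can. A call with a gripper value outside its range is refused whole. The fingers move at their own pace and stop on an object; "squeeze" is the grip in N (left out, the last holds). Time passes only in rows, so rows that repeat a pose let the fingers close. It gives the time, the measured TCP pose, the force, the opening and the grip force at its end, in the units of the state.
- sensors.observe(): the state, without advancing time (a new reading comes with each control period).
- vision.get_image(name): name is "scene" or "top" or "wrist"; returns a dict with "image" (480x640x3 uint8, red, green, blue), "z_map" (480x640 float32, m along the optical axis (not along the pixel's ray), 0 where there is no reading), "mtx" (3x3 intrinsics, pixels), "R" (3x3) and "t" (3): a world point X has camera coordinates R X + t; the wrist camera has in their place "mount" (4x4, takes a point from camera to tool coordinates, whose origin is the TCP and whose axes are the flange's). Camera axes: x right, y down, z forward; pixel columns grow to the right and rows downward; lengths in m; the calibration is good to about 2 mm. The wrist camera is an equidistant fisheye: a pixel r from the principal point sees the ray r / f radians off the axis. A picture is of the moment at which its call begins: read the wrist's pose just before it.
- env.finish_job(): hands the job in; it is judged then, once.
The state is a dict: "time": time; "joint_positions": joint angles; "dq": joint speeds; "joint_efforts": joint torques, N m; "eef_pos": TCP position; "tool_rot": TCP orientation; "wrist_force": force on the tool from outside, world axes, zero at the start; "moment": the same for the moment, N m; "gripper_width": finger opening in m; "grasp_force": force on a finger pad.
Only numpy, scipy, OpenCV 4.12 (cv2) and the standard library are available. Lean on these libraries where they do the work, as an engineer would, in place of code of your own. Each camera call takes 0.05 s, during which the arm holds its last target. There are 200 camera calls.

TASK

My aunt has sore hands and needs the tea tongs that squeeze most easily: from left to right as the robot sees them, gently press the free tip of each of the three clamped pairs straight down until it meets its stop, hold it there for a moment, and let it spring back, never bearing hard on it once it has met the stop. Then take the teacup from the turntable and set it down, upright and not dropped, in the middle of the coaster in front of the softest pair. Leave the teapot, candy box and scoop as they are.

Things in the scene. Friction and masses are not known exactly. Their poses are not given: they have to be found in the camera images.
- rack: fixed teak board 300 x 250 x 15 mm; carries three pairs of tea tongs side by side at its y = +80 (left), 0 and -80 mm (right), a clamp bar (top at 35 mm) on the far edge, and three cork coasters 72 mm across, tops 19 mm above the table. Origin: underside, middle line, 90 mm from the far edge. x runs along the tongs from the coasters to the clamp bar (away from the robot), y left as the robot sees it
- cup_center (a point): the loose, handleless white porcelain teacup: centre, half-way up. 56 mm across at the rim, narrowing a little to the foot, 46 mm tall, about 0.1 kg; starts on the turntable
- cup: the same teacup; origin at the centre of its foot, z up
- turn_base: steel bearing of the round teak turntable (300 mm across, top 28 mm above the table), which turns if pushed sideways; origin on the table at the turning axis
- teapot: brown clay teapot, 100 mm across, 90 mm tall, on the table; origin under its centre; leave alone
- candy_box: lidded eight-sided lacquer candy box, 128 mm across, 62 mm tall with its knob, on the turntable; origin under its centre; leave alone
- scoop: bamboo tea scoop, about 160 mm long, lying on the table; origin on its underside; leave alone
- tongs_1: one pair of steel tea tongs (its place varies; all look alike): lower arm fixed flat on the board, upper arm a leaf spring clamped at the far end, its free tip nearest the robot. Two pairs are stiff and about alike, one is about half as stiff. More than 20 N spoils a pair. Origin on the table below the pair, 80 mm beyond the tip; axes as the rack's
- tip_1 (a point): where to press that pair: top of the steel thumb pad (20 x 18 mm) on its free tip; moves with it, 46 to 55 mm above the table when free. Pressed straight down, the tip goes 12 to 21 mm (differs by pair) to its stop, the lower arm: 2.5 to 10 N just before the stop, growing evenly; then the force climbs some ten times steeper (only the pad's rubber cushion still gives, 1 mm per 6 N)
- leaf_1 (a joint): how far that upper arm is bent down, rad: 0 free (to within 0.001), 0.09 to 0.16 at the stop
- spot_1 (a point): centre of the top face of the coaster in front of that pair, 80 mm from the tip towards the robot; a cup standing on it has its centre 23 mm above this point
- tongs_2: one pair of steel tea tongs (its place varies; all look alike): lower arm fixed flat on the board, upper arm a leaf spring clamped at the far end, its free tip nearest the robot. Two pairs are stiff and about alike, one is about half as stiff. More than 20 N spoils a pair. Origin on the table below the pair, 80 mm beyond the tip; axes as the rack's
- tip_2 (a point): where to press that pair: top of the steel thumb pad (20 x 18 mm) on its free tip; moves with it, 46 to 55 mm above the table when free. Pressed straight down, the tip goes 12 to 21 mm (differs by pair) to its stop, the lower arm: 2.5 to 10 N just before the stop, growing evenly; then the force climbs some ten times steeper (only the pad's rubber cushion still gives, 1 mm per 6 N)
- leaf_2 (a joint): how far that upper arm is bent down, rad: 0 free (to within 0.001), 0.09 to 0.16 at the stop
- spot_2 (a point): centre of the top face of the coaster in front of that pair, 80 mm from the tip towards the robot; a cup standing on it has its centre 23 mm above this point
- tongs_3: one pair of steel tea tongs (its place varies; all look alike): lower arm fixed flat on the board, upper arm a leaf spring clamped at the far end, its free tip nearest the robot. Two pairs are stiff and about alike, one is about half as stiff. More than 20 N spoils a pair. Origin on the table below the pair, 80 mm beyond the tip; axes as the rack's
- tip_3 (a point): where to press that pair: top of the steel thumb pad (20 x 18 mm) on its free tip; moves with it, 46 to 55 mm above the table when free. Pressed straight down, the tip goes 12 to 21 mm (differs by pair) to its stop, the lower arm: 2.5 to 10 N just before the stop, growing evenly; then the force climbs some ten times steeper (only the pad's rubber cushion still gives, 1 mm per 6 N)
- leaf_3 (a joint): how far that upper arm is bent down, rad: 0 free (to within 0.001), 0.09 to 0.16 at the stop
- spot_3 (a point): centre of the top face of the coaster in front of that pair, 80 mm from the tip towards the robot; a cup standing on it has its centre 23 mm above this point
Things that resemble listed ones, but are neither listed nor needed, are in the scene too. Of the things like the cup, leave any that is black, blue or yellow; of the rest the larger one is meant.

How it is judged:
By the outcome, as a careful person would: the job done as asked, in the order asked, and still so for the second after the job is handed in, with the robot touching nothing.
It also fails if it takes over 69 s, if anything falls off the work surface, if the arm or the gripper's body presses on something with over 40 N, if the wrist force passes 120 N, or if a joint passes its speed limit or range.

## Working session

There is one attempt and no reset: what is moved stays moved. The work goes in short steps, Python scripts to look and compute and a tool call to move; the robot and the scene stay as the last step left them, time stands still between calls to the robot, and variables do not carry over. Pictures are saved under pics/ and viewed, at most 10 in all, crops included, and the job is handed in when it is done.

Besides the shell and the picture viewer there is one more tool, called after "Emit:" as name([rows], argument=value, ...), one row to a line, values as JSON. move_arm: Moves the arm, as the interface text tells. Its arguments: {"type":"object","properties":{"steps":{"type":"array","items":{"type":"array"}},"squeeze":{"type":"number"}},"required":["steps"]}

```bash
mkdir -p pics
cat > h.py <<'E'
import numpy as np, cv2
from cell import sensors, vision, env
def grab(n,f=None):
    d=vision.get_image(n)
    if f: cv2.imwrite('pics/'+f,d['image'][:,:,::-1])
    return d
def world(d,u,v):
    z=d['z_map'][int(v),int(u)]; K=d['mtx']
    c=np.array([(u-K[0,2])/K[0,0]*z,(v-K[1,2])/K[1,1]*z,z]); return d['R'].T@(c-d['t'])
def cloud(d):
    K=d['mtx'];v,u=np.mgrid[:480,:640];z=d['z_map']
    c=np.stack([(u-K[0,2])/K[0,0]*z,(v-K[1,2])/K[1,1]*z,z],-1); return (c-d['t'])@d['R']
def onplane(d,u,v,h):
    K=d['mtx'];r=d['R'].T@np.array([(u-K[0,2])/K[0,0],(v-K[1,2])/K[1,1],1]);o=-d['R'].T@d['t']
    return o+r*(h-o[2])/r[2]
E
python3 - <<'E'
from h import *
import pickle
for n in('scene','top'):
    d=grab(n,n+'.png'); pickle.dump(d,open(n+'.pkl','wb')); print(n,-d['R'].T@d['t'])
s=sensors.observe();print(s['time'],s['eef_pos'],s['tool_rot'],s['wrist_force'])
E
```

```text
scene [ 1.24352566 -0.13223995  0.95389511]
top [ 0.39582384 -0.05791173  0.91558336]
0.1 [0.26769451 0.59181198 0.23034534] [[-9.11167150e-01  4.12036485e-01 -5.99347931e-04]
 [ 4.12036910e-01  9.11165825e-01 -1.55716008e-03]
 [-9.55014146e-05 -1.66578658e-03 -9.99998608e-01]] [-0.37771995 -0.10451075 -0.7755268 ]
```

View pics/top.png

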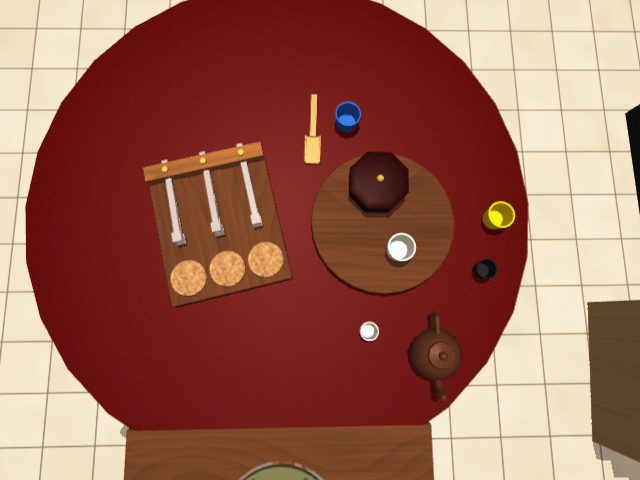

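View pics/scene.png

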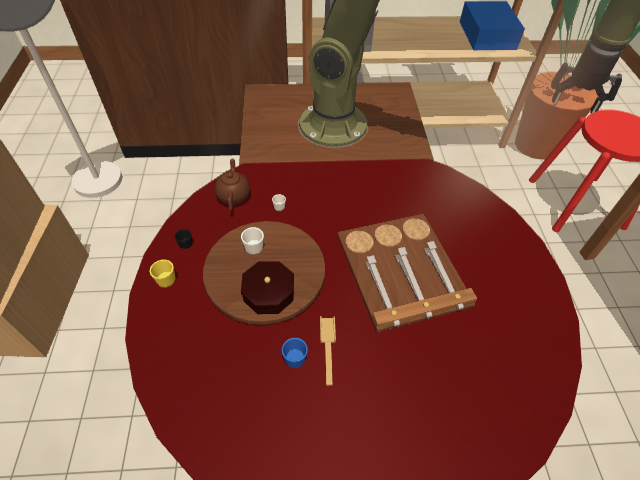

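The top view shows the three pads near (178,239), (217,229) and (256,221), with coasters at (188,278), (227,268) and (266,259). The white cup is at (401,247) on the turntable, and the smaller white one at (369,331) is the decoy.

Run:
```python
from h import *
import pickle
d=pickle.load(open('top.pkl','rb'));P=cloud(d);im=d['image'].astype(int)
e=pickle.load(open('scene.pkl','rb'));Q=cloud(e);im2=e['image'].astype(int)
hsv=cv2.cvtColor(d['image'],cv2.COLOR_RGB2HSV)
# coasters
m=((hsv[...,0]>8)&(hsv[...,0]<22)&(hsv[...,1]>90)&(hsv[...,2]>150)).astype(np.uint8)
m[:,300:]=0;m[:235]=0;m=cv2.morphologyEx(m,cv2.MORPH_OPEN,np.ones((3,3)))
n,l,s,c=cv2.connectedComponentsWithStats(m)
C=[]
for i in range(1,n):
    if s[i,4]>300:
        p=onplane(d,*c[i],.019);C.append(p);print('coaster',c[i].round(1),s[i,4],p.round(4), 'depth z',np.median(P[l==i][:,2]).round(4))
# pads : grey bright
g=((hsv[...,1]<60)&(hsv[...,2]>120)).astype(np.uint8);g[:,300:]=0;g[:140]=0;g[300:]=0;g[:,:140]=0
n,l,s,c=cv2.connectedComponentsWithStats(g)
for i in range(1,n):
    if s[i,4]>60:
        q=P[l==i];v=np.argwhere(l==i);near=v[v[:,0]>v[:,0].max()-9]
        uv=near.mean(0)[::-1];z=np.median(P[near[:,0],near[:,1],2]);print('pad',s[i],uv.round(1),z.round(4),onplane(d,*uv,.05).round(4))
# cup both views by height
for nm,A,M,dd in(('top',P,im,d),('scene',Q,im2,e)):
    k=(A[...,2]>.035)&(A[...,2]<.09)&(M.min(-1)>130)&(np.ptp(M,-1)<50)&(abs(A[...,1]+.24)<.12)&(A[...,0]>.35)&(A[...,0]<.7)
    q=A[k];print(nm,k.sum(),q.min(0).round(4),q.max(0).round(4)); r=q[q[:,2]>.068]
    if len(r)>8: 
        (cx,cy),rad=cv2.minEnclosingCircle(r[:,:2].astype(np.float32));print('rim',cx,cy,rad)
    bx=Q if nm=='scene' else P
for nm,u,v in(('boxknob',380,178),('turn',340,250),('pot',443,355),('board',215,285),('bar',203,160)):print(nm,world(d,u,v).round(4))
```

```text
coaster [265.1 258.8] 993 [0.5086 0.0295 0.019 ] depth z 0.0177
coaster [226.7 268.1] 1014 [0.4904 0.1074 0.019 ] depth z 0.0177
coaster [187.8 277.5] 1022 [0.4721 0.1852 0.019 ] depth z 0.0179
pad [241 161  21  66 416] [256.2 221.3] 0.0456 [0.5807 0.045  0.05  ]
pad [204 170  20  66 468] [217.6 230.2] 0.051 [0.5632 0.1214 0.05  ]
pad [166 178  20  67 504] [178.7 239.2] 0.0472 [0.5455 0.1978 0.05  ]
top 188 [ 0.4967 -0.2684  0.035 ] [ 0.5501 -0.2145  0.0763]
rim 0.5232112407684326 -0.24171382188796997 0.02806542068719864
scene 412 [ 0.3512 -0.2678  0.0354] [ 0.5531 -0.1626  0.0792]
rim 0.524194061756134 -0.2396986335515976 0.02899247407913208
boxknob [ 0.657  -0.2009  0.0915]
turn [ 0.5239 -0.1239  0.03  ]
pot [ 0.3187 -0.305   0.09  ]
board [0.4564 0.1303 0.0178]
bar [0.7149 0.1587 0.0368]
```

Emit:
move_arm([
  [[-0.417, -0.238, 0.1], [0, 0, 142.5], 1],
  [[-0.417, -0.238, 0.1], [0, 0, 142.5], 1],
  [[-0.417, -0.238, 0.1], [0, 0, 142.5], 1],
  [[-0.417, -0.238, 0.1], [0, 0, 142.5], 1],
  [[-0.417, -0.238, 0.1], [0, 0, 142.5], 1],
  [[-0.417, -0.238, 0.1], [0, 0, 142.5], 1],
  [[-0.417, -0.238, 0.1], [0, 0, 142.5], 1],
  [[-0.417, -0.238, 0.1], [0, 0, 142.5], 1],
  [[-0.417, -0.238, 0.1], [0, 0, 142.5], 1],
  [[-0.417, -0.238, 0.1], [0, 0, 142.5], 1],
])

```text
time: 1.1
eef_pos: [0.5508, 0.2002, 0.1306]
tool_rot: [[0.354, 0.935, -0.0], [0.935, -0.354, -0.001], [-0.001, 0.0, -1.0]]
wrist_force: [0.1, -0.2, 0.3]
gripper_width: 0.0001
grasp_force: 0.0
```

Emit:
move_arm([
  [[0, 0, 0], [0, 0, 56], 1],
  [[0, 0, 0], [0, 0, 56], 1],
  [[0, 0, 0], [0, 0, 56], 1],
  [[0, 0, 0], [0, 0, 56], 1],
  [[0, 0, 0], [0, 0, 56], 1],
  [[0, 0, 0], [0, 0, 56], 1],
  [[0, 0, 0], [0, 0, 56], 1],
  [[0, 0, 0], [0, 0, 56], 1],
])

```text
time: 1.9
eef_pos: [0.5494, 0.2035, 0.1309]
tool_rot: [[0.971, 0.237, -0.001], [0.237, -0.971, -0.0], [-0.001, 0.0, -1.0]]
wrist_force: [-0.7, -0.5, 1.1]
gripper_width: -0.0001
grasp_force: 0.0
```

```bash
cat >> h.py <<'E'
def wr(f):
    s=sensors.observe();d=grab('wrist',f);return s,d
def wpt(s,d,u,v,h):
    K=d['mtx'];a=np.array([(u-K[0,2])/K[0,0],(v-K[1,2])/K[1,1]]);r=np.hypot(*a)
    ray=np.array([*(a/r*np.sin(r)),np.cos(r)]) if r>0 else np.array([0,0,1.])
    R=np.array(s['tool_rot']);M=d['mount'];o=R@M[:3,3]+s['eef_pos'];w=R@M[:3,:3]@ray
    return o+w*(h-o[2])/w[2]
E
python3 - <<'E'
from h import *
s,d=wr('w1.png');print(s['eef_pos'],s['tool_rot'],s['wrist_force'],d['mount'],d['mtx'])
E
```

```text
[0.54941497 0.2035126  0.1308804 ] [[ 9.71457944e-01  2.37210856e-01 -6.86882983e-04]
 [ 2.37210569e-01 -9.71458142e-01 -4.73911066e-04]
 [-7.79694916e-04  2.97448767e-04 -9.99999652e-01]] [-0.73778438 -0.4543571   1.09887327] [[ 1.61750891e-03 -9.62781714e-01 -2.70275331e-01  6.99368892e-02]
 [ 9.99998086e-01  1.85490740e-03 -6.22939237e-04 -2.37340699e-04]
 [ 1.10109022e-03 -2.70273806e-01  9.62782871e-01 -1.42326228e-01]
 [ 0.00000000e+00  0.00000000e+00  0.00000000e+00  1.00000000e+00]] [[371.64829954   0.         314.20418016]
 [  0.         371.64829954 238.80260433]
 [  0.           0.           1.        ]]
```

View pics/w1.png

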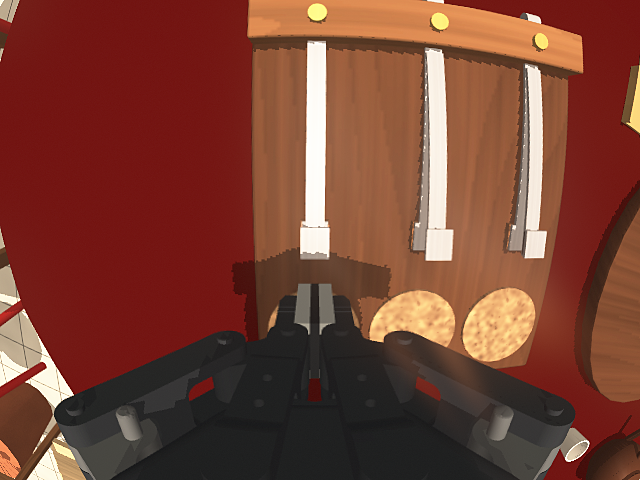

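The left pad's top is near (315,238), the middle at (439,243) and the right at (535,243). The closed fingertips show at (315,290).

Run:
```python
from h import *
s,d=wr(None);hsv=cv2.cvtColor(d['image'],cv2.COLOR_RGB2HSV);K=d['mtx'];R=np.array(s['tool_rot']);M=d['mount']
for u,v in((315,235),(315,245),(440,244),(535,243)):
    z=np.median(d['z_map'][v-3:v+4,u-3:u+4]);a=np.array([u-K[0,2],v-K[1,2]])/K[0,0];r=np.hypot(*a)
    c=np.array([*(a/r*np.tan(r)),1])*z; p=R@(M[:3,:3]@c+M[:3,3])+s['eef_pos'];t=R.T@(p-s['eef_pos'])
    print(u,v,p.round(4),'tool',t.round(4))
b=(hsv[...,1]<40)&(hsv[...,2]>150)
for x0,x1 in((295,335),(420,460),(520,550)):
    w=b[215:270,x0:x1].sum(1);print(x0,dict(zip(range(215,270,2),w[::2])))
    k=np.argwhere(b[232:255,x0:x1]);print(k.mean(0)+[232,x0])
for u,v in((300,222),(329,259)):print(wpt(s,d,u,v,.05).round(4))
```

```text
315 235 [0.5586 0.2056 0.049 ] tool [0.0094 0.0001 0.082 ]
315 245 [0.5525 0.2041 0.0499] tool [0.0032 0.0001 0.0811]
440 244 [0.5734 0.1267 0.0534] tool [0.0049 0.0803 0.0776]
535 243 [0.5908 0.0497 0.0464] tool [0.0034 0.1593 0.0846]
295 {215: np.int64(18), 217: np.int64(18), 219: np.int64(18), 221: np.int64(19), 223: np.int64(26), 225: np.int64(22), 227: np.int64(0), 229: np.int64(28), 231: np.int64(28), 233: np.int64(28), 235: np.int64(28), 237: np.int64(28), 239: np.int64(28), 241: np.int64(28), 243: np.int64(28), 245: np.int64(28), 247: np.int64(28), 249: np.int64(28), 251: np.int64(28), 253: np.int64(10), 255: np.int64(2), 257: np.int64(5), 259: np.int64(0), 261: np.int64(0), 263: np.int64(0), 265: np.int64(0), 267: np.int64(0), 269: np.int64(0)}
[242.12457912 314.64478114]
420 {215: np.int64(16), 217: np.int64(16), 219: np.int64(16), 221: np.int64(16), 223: np.int64(16), 225: np.int64(16), 227: np.int64(16), 229: np.int64(7), 231: np.int64(25), 233: np.int64(26), 235: np.int64(26), 237: np.int64(25), 239: np.int64(25), 241: np.int64(25), 243: np.int64(25), 245: np.int64(25), 
[... 152 characters left out ...]
63: np.int64(0), 265: np.int64(0), 267: np.int64(0), 269: np.int64(0)}
[242.96891192 439.04490501]
520 {215: np.int64(13), 217: np.int64(12), 219: np.int64(12), 221: np.int64(12), 223: np.int64(12), 225: np.int64(12), 227: np.int64(12), 229: np.int64(10), 231: np.int64(3), 233: np.int64(18), 235: np.int64(19), 237: np.int64(19), 239: np.int64(19), 241: np.int64(18), 243: np.int64(19), 245: np.int64(19), 247: np.int64(19), 249: np.int64(19), 251: np.int64(18), 253: np.int64(19), 255: np.int64(19), 257: np.int64(18), 259: np.int64(0), 261: np.int64(0), 263: np.int64(0), 265: np.int64(0), 267: np.int64(0), 269: np.int64(0)}
[243.        535.3255814]
[0.5647 0.2167 0.05  ]
[0.5457 0.1933 0.05  ]
```

Emit:
move_arm([
  [[0.003, 0, 0.03], [0, 0, 0], 1],
  [[0.003, 0, 0.06], [0, 0, 0], 1],
  [[0.003, 0, 0.072], [0, 0, 0], 1],
  [[0.003, 0, 0.076], [0, 0, 0], 1],
  [[0.003, 0, 0.076], [0, 0, 0], 1],
  [[0.003, 0, 0.076], [0, 0, 0], 1],
])

```text
time: 2.6
eef_pos: [0.5537, 0.2045, 0.0567]
tool_rot: [[0.971, 0.237, 0.002], [0.237, -0.971, 0.001], [0.002, -0.001, -1.0]]
wrist_force: [-0.9, -0.3, 1.0]
gripper_width: 0.0
grasp_force: 0.0
```

Emit:
move_arm([
  [[0, 0, 0.003], [0, 0, 0], 1],
  [[0, 0, 0.006], [0, 0, 0], 1],
  [[0, 0, 0.009], [0, 0, 0], 1],
  [[0, 0, 0.012], [0, 0, 0], 1],
  [[0, 0, 0.014], [0, 0, 0], 1],
  [[0, 0, 0.014], [0, 0, 0], 1],
  [[0, 0, 0.014], [0, 0, 0], 1],
])

```text
time: 3.3
eef_pos: [0.5525, 0.2043, 0.0413]
tool_rot: [[0.971, 0.237, -0.0], [0.237, -0.971, 0.0], [-0.0, -0.0, -1.0]]
wrist_force: [-1.1, 0.9, 2.1]
gripper_width: -0.0001
grasp_force: 0.8
```

Emit:
move_arm([
  [[0, 0, 0.001], [0, 0, 0], 1],
  [[0, 0, 0.002], [0, 0, 0], 1],
  [[0, 0, 0.002], [0, 0, 0], 1],
  [[0, 0, 0.002], [0, 0, 0], 1],
])

```text
time: 3.7
eef_pos: [0.5527, 0.2043, 0.0394]
tool_rot: [[0.971, 0.237, -0.0], [0.237, -0.971, 0.0], [0.0, -0.0, -1.0]]
wrist_force: [-1.0, -0.3, 1.5]
gripper_width: 0.0002
grasp_force: 1.0
```

Emit:
move_arm([
  [[0, 0, 0.001], [0, 0, 0], 1],
  [[0, 0, 0.002], [0, 0, 0], 1],
  [[0, 0, 0.002], [0, 0, 0], 1],
  [[0, 0, 0.002], [0, 0, 0], 1],
])

```text
time: 4.1
eef_pos: [0.5526, 0.2043, 0.0373]
tool_rot: [[0.971, 0.237, -0.0], [0.237, -0.971, -0.0], [-0.0, 0.0, -1.0]]
wrist_force: [-2.7, -0.6, 2.9]
gripper_width: 0.0002
grasp_force: 1.2
```

Emit:
move_arm([
  [[0, 0, 0.001], [0, 0, 0], 1],
  [[0, 0, 0.001], [0, 0, 0], 1],
  [[0, 0, 0.001], [0, 0, 0], 1],
])

```text
time: 4.4
eef_pos: [0.5527, 0.2043, 0.0363]
tool_rot: [[0.971, 0.237, -0.0], [0.237, -0.971, 0.0], [-0.0, -0.0, -1.0]]
wrist_force: [-2.5, 1.2, 2.3]
gripper_width: -0.0
grasp_force: 1.3
```

Emit:
move_arm([
  [[0, 0, 0.001], [0, 0, 0], 1],
  [[0, 0, 0.001], [0, 0, 0], 1],
  [[0, 0, 0.001], [0, 0, 0], 1],
])

```text
time: 4.7
eef_pos: [0.5527, 0.2042, 0.0353]
tool_rot: [[0.971, 0.237, 0.0], [0.237, -0.971, 0.0], [0.0, -0.0, -1.0]]
wrist_force: [-2.6, -0.1, 3.1]
gripper_width: 0.0002
grasp_force: 1.4
```

Emit:
move_arm([
  [[0, 0, 0.001], [0, 0, 0], 1],
  [[0, 0, 0.001], [0, 0, 0], 1],
  [[0, 0, 0.001], [0, 0, 0], 1],
])

```text
time: 5.0
eef_pos: [0.5527, 0.2042, 0.0343]
tool_rot: [[0.971, 0.237, -0.0], [0.237, -0.971, -0.0], [-0.0, -0.0, -1.0]]
wrist_force: [-2.2, 0.2, 2.5]
gripper_width: 0.0001
grasp_force: 1.5
```

Emit:
move_arm([
  [[0, 0, 0.001], [0, 0, 0], 1],
  [[0, 0, 0.001], [0, 0, 0], 1],
  [[0, 0, 0.001], [0, 0, 0], 1],
])

```text
time: 5.3
eef_pos: [0.5527, 0.2043, 0.0335]
tool_rot: [[0.971, 0.237, 0.0], [0.237, -0.971, 0.0], [0.0, -0.0, -1.0]]
wrist_force: [-1.9, -0.9, 4.2]
gripper_width: -0.0002
grasp_force: 2.2
```

Emit:
move_arm([
  [[0, 0, 0.0005], [0, 0, 0], 1],
  [[0, 0, 0.0005], [0, 0, 0], 1],
  [[0, 0, 0.0005], [0, 0, 0], 1],
])

```text
time: 5.6
eef_pos: [0.5527, 0.2043, 0.0331]
tool_rot: [[0.971, 0.237, -0.0], [0.237, -0.971, 0.0], [-0.0, -0.0, -1.0]]
wrist_force: [-3.8, -0.1, 7.0]
gripper_width: 0.0003
grasp_force: 3.0
```

Emit:
move_arm([
  [[0, 0, 0], [0, 0, 0], 1],
  [[0, 0, 0], [0, 0, 0], 1],
  [[0, 0, 0], [0, 0, 0], 1],
  [[0, 0, 0], [0, 0, 0], 1],
  [[0, 0, -0.005], [0, 0, 0], 1],
  [[0, 0, -0.012], [0, 0, 0], 1],
  [[0, 0, -0.02], [0, 0, 0], 1],
  [[0, 0, -0.034], [0, 0, 0], 1],
  [[0, 0, -0.034], [0, 0, 0], 1],
])

```text
time: 6.5
eef_pos: [0.5542, 0.2047, 0.0692]
tool_rot: [[0.971, 0.237, 0.004], [0.237, -0.971, 0.002], [0.004, -0.001, -1.0]]
wrist_force: [0.3, 1.0, 0.2]
gripper_width: 0.0001
grasp_force: 0.0
```

Emit:
move_arm([
  [[0.0, 0.03, 0], [0, 0, 0], 1],
  [[0.001, 0.06, 0], [0, 0, 0], 1],
  [[0.001, 0.08, 0], [0, 0, 0], 1],
  [[0.001, 0.08, 0], [0, 0, 0], 1],
  [[0.001, 0.08, 0.006], [0, 0, 0], 1],
  [[0.001, 0.08, 0.01], [0, 0, 0], 1],
  [[0.001, 0.08, 0.01], [0, 0, 0], 1],
])

```text
time: 7.2
eef_pos: [0.5715, 0.1283, 0.0557]
tool_rot: [[0.971, 0.239, -0.002], [0.239, -0.971, -0.0], [-0.002, -0.0, -1.0]]
wrist_force: [-0.8, 0.2, -0.3]
gripper_width: -0.0
grasp_force: 0.0
```

Emit:
move_arm([
  [[0.001, 0.0015, 0.004], [0, 0, 0], 1],
  [[0.001, 0.0015, 0.008], [0, 0, 0], 1],
  [[0.001, 0.0015, 0.012], [0, 0, 0], 1],
  [[0.001, 0.0015, 0.0145], [0, 0, 0], 1],
  [[0.001, 0.0015, 0.0145], [0, 0, 0], 1],
  [[0.001, 0.0015, 0.0145], [0, 0, 0], 1],
])

```text
time: 7.8
eef_pos: [0.5736, 0.1259, 0.0425]
tool_rot: [[0.971, 0.237, -0.001], [0.237, -0.971, 0.001], [-0.001, -0.001, -1.0]]
wrist_force: [-3.1, 1.0, 5.1]
gripper_width: -0.0001
grasp_force: 2.4
```

Emit:
move_arm([
  [[0, 0, 0.001], [0, 0, 0], 1],
  [[0, 0, 0.002], [0, 0, 0], 1],
  [[0, 0, 0.002], [0, 0, 0], 1],
  [[0, 0, 0.002], [0, 0, 0], 1],
])

```text
time: 8.2
eef_pos: [0.5737, 0.1258, 0.0407]
tool_rot: [[0.971, 0.237, -0.001], [0.237, -0.971, 0.001], [-0.0, -0.001, -1.0]]
wrist_force: [-4.0, 0.4, 6.0]
gripper_width: 0.0002
grasp_force: 2.8
```

Emit:
move_arm([
  [[0, 0, 0.001], [0, 0, 0], 1],
  [[0, 0, 0.002], [0, 0, 0], 1],
  [[0, 0, 0.002], [0, 0, 0], 1],
  [[0, 0, 0.002], [0, 0, 0], 1],
])

```text
time: 8.6
eef_pos: [0.5736, 0.1258, 0.0388]
tool_rot: [[0.971, 0.237, -0.001], [0.237, -0.971, 0.001], [-0.001, -0.001, -1.0]]
wrist_force: [-4.1, 1.1, 6.3]
gripper_width: -0.0001
grasp_force: 3.2
```

Emit:
move_arm([
  [[0, 0, 0.001], [0, 0, 0], 1],
  [[0, 0, 0.002], [0, 0, 0], 1],
  [[0, 0, 0.002], [0, 0, 0], 1],
  [[0, 0, 0.002], [0, 0, 0], 1],
])

```text
time: 9.0
eef_pos: [0.5735, 0.1258, 0.0368]
tool_rot: [[0.971, 0.237, -0.001], [0.237, -0.971, 0.001], [-0.001, -0.001, -1.0]]
wrist_force: [-4.3, 1.3, 6.8]
gripper_width: -0.0
grasp_force: 3.6
```

Emit:
move_arm([
  [[0, 0, 0.001], [0, 0, 0], 1],
  [[0, 0, 0.0015], [0, 0, 0], 1],
  [[0, 0, 0.0015], [0, 0, 0], 1],
  [[0, 0, 0.0015], [0, 0, 0], 1],
])

```text
time: 9.4
eef_pos: [0.5734, 0.1257, 0.0354]
tool_rot: [[0.971, 0.237, -0.001], [0.237, -0.971, 0.001], [-0.001, -0.001, -1.0]]
wrist_force: [-4.9, 0.9, 7.2]
gripper_width: -0.0002
grasp_force: 3.9
```

Emit:
move_arm([
  [[0, 0, 0.001], [0, 0, 0], 1],
  [[0, 0, 0.001], [0, 0, 0], 1],
  [[0, 0, 0.001], [0, 0, 0], 1],
])

```text
time: 9.7
eef_pos: [0.5733, 0.1257, 0.0344]
tool_rot: [[0.971, 0.237, -0.002], [0.237, -0.971, 0.001], [-0.001, -0.001, -1.0]]
wrist_force: [-4.9, 0.1, 8.6]
gripper_width: -0.0001
grasp_force: 4.1
```

Emit:
move_arm([
  [[0, 0, 0.0007], [0, 0, 0], 1],
  [[0, 0, 0.0007], [0, 0, 0], 1],
  [[0, 0, 0.0007], [0, 0, 0], 1],
])

```text
time: 10.0
eef_pos: [0.5733, 0.1258, 0.0337]
tool_rot: [[0.971, 0.237, -0.002], [0.237, -0.971, 0.001], [-0.001, -0.001, -1.0]]
wrist_force: [-5.9, 0.3, 8.9]
gripper_width: -0.0002
grasp_force: 4.3
```

Emit:
move_arm([
  [[0, 0, 0.0004], [0, 0, 0], 1],
  [[0, 0, 0.0004], [0, 0, 0], 1],
  [[0, 0, 0.0004], [0, 0, 0], 1],
])

```text
time: 10.3
eef_pos: [0.5732, 0.1257, 0.0334]
tool_rot: [[0.971, 0.237, -0.002], [0.237, -0.971, 0.001], [-0.002, -0.001, -1.0]]
wrist_force: [-5.6, 0.2, 8.8]
gripper_width: 0.0
grasp_force: 4.4
```

Emit:
move_arm([
  [[0, 0, 0.0005], [0, 0, 0], 1],
  [[0, 0, 0.0005], [0, 0, 0], 1],
  [[0, 0, 0.0005], [0, 0, 0], 1],
])

```text
time: 10.6
eef_pos: [0.5732, 0.1257, 0.0329]
tool_rot: [[0.971, 0.237, -0.002], [0.237, -0.971, 0.001], [-0.001, -0.001, -1.0]]
wrist_force: [-5.0, 1.1, 9.0]
gripper_width: -0.0
grasp_force: 4.5
```

Emit:
move_arm([
  [[0, 0, 0.0005], [0, 0, 0], 1],
  [[0, 0, 0.0005], [0, 0, 0], 1],
  [[0, 0, 0.0005], [0, 0, 0], 1],
])

```text
time: 10.9
eef_pos: [0.5732, 0.1257, 0.0325]
tool_rot: [[0.971, 0.237, -0.002], [0.237, -0.971, 0.001], [-0.002, -0.001, -1.0]]
wrist_force: [-5.8, -0.0, 9.7]
gripper_width: 0.0005
grasp_force: 4.9
```

Emit:
move_arm([
  [[0, 0, 0.0005], [0, 0, 0], 1],
  [[0, 0, 0.0005], [0, 0, 0], 1],
  [[0, 0, 0.0005], [0, 0, 0], 1],
])

```text
time: 11.2
eef_pos: [0.5732, 0.1257, 0.0322]
tool_rot: [[0.971, 0.237, -0.002], [0.237, -0.971, 0.001], [-0.002, -0.001, -1.0]]
wrist_force: [-6.5, 0.2, 11.1]
gripper_width: 0.0002
grasp_force: 5.6
```

Emit:
move_arm([
  [[0, 0, 0], [0, 0, 0], 1],
  [[0, 0, 0], [0, 0, 0], 1],
  [[0, 0, 0], [0, 0, 0], 1],
  [[0, 0, 0], [0, 0, 0], 1],
  [[0, 0, -0.005], [0, 0, 0], 1],
  [[0, 0, -0.012], [0, 0, 0], 1],
  [[0, 0, -0.02], [0, 0, 0], 1],
  [[0, 0, -0.036], [0, 0, 0], 1],
  [[0, 0, -0.036], [0, 0, 0], 1],
])

```text
time: 12.1
eef_pos: [0.5758, 0.1253, 0.0696]
tool_rot: [[0.972, 0.237, 0.004], [0.237, -0.972, 0.001], [0.004, 0.0, -1.0]]
wrist_force: [0.4, 0.2, 0.4]
gripper_width: 0.0002
grasp_force: 0.0
```

Emit:
move_arm([
  [[-0.0015, 0.03, 0], [0, 0, 0], 1],
  [[-0.0015, 0.06, 0], [0, 0, 0], 1],
  [[-0.0015, 0.079, 0], [0, 0, 0], 1],
  [[-0.0015, 0.079, 0.006], [0, 0, 0], 1],
  [[-0.0015, 0.079, 0.012], [0, 0, 0], 1],
  [[-0.0015, 0.079, 0.017], [0, 0, 0], 1],
  [[-0.0015, 0.079, 0.017], [0, 0, 0], 1],
  [[-0.0015, 0.079, 0.017], [0, 0, 0], 1],
])

```text
time: 12.9
eef_pos: [0.5909, 0.0496, 0.0499]
tool_rot: [[0.971, 0.239, -0.001], [0.239, -0.971, 0.0], [-0.001, -0.0, -1.0]]
wrist_force: [-0.6, 0.5, 0.8]
gripper_width: 0.0002
grasp_force: 0.0
```

Well placed. Descending on the right pair.

Emit:
move_arm([
  [[0, 0, 0.003], [0, 0, 0], 1],
  [[0, 0, 0.006], [0, 0, 0], 1],
  [[0, 0, 0.009], [0, 0, 0], 1],
  [[0, 0, 0.012], [0, 0, 0], 1],
  [[0, 0, 0.012], [0, 0, 0], 1],
  [[0, 0, 0.012], [0, 0, 0], 1],
])

```text
time: 13.5
eef_pos: [0.5909, 0.0486, 0.0383]
tool_rot: [[0.971, 0.237, -0.001], [0.237, -0.971, 0.0], [-0.001, -0.001, -1.0]]
wrist_force: [-3.1, 0.7, 4.0]
gripper_width: -0.0002
grasp_force: 2.0
```

Emit:
move_arm([
  [[0, 0, 0.001], [0, 0, 0], 1],
  [[0, 0, 0.002], [0, 0, 0], 1],
  [[0, 0, 0.002], [0, 0, 0], 1],
  [[0, 0, 0.002], [0, 0, 0], 1],
])

```text
time: 13.9
eef_pos: [0.5911, 0.0485, 0.0363]
tool_rot: [[0.971, 0.237, -0.0], [0.237, -0.971, 0.0], [-0.0, -0.0, -1.0]]
wrist_force: [-3.5, 1.7, 4.0]
gripper_width: -0.0004
grasp_force: 2.4
```

Emit:
move_arm([
  [[0, 0, 0.001], [0, 0, 0], 1],
  [[0, 0, 0.001], [0, 0, 0], 1],
  [[0, 0, 0.001], [0, 0, 0], 1],
])

```text
time: 14.2
eef_pos: [0.5912, 0.0485, 0.0353]
tool_rot: [[0.971, 0.237, -0.0], [0.237, -0.971, 0.0], [-0.0, -0.0, -1.0]]
wrist_force: [-3.4, 1.9, 5.0]
gripper_width: 0.0002
grasp_force: 2.6
```

Emit:
move_arm([
  [[0, 0, 0.001], [0, 0, 0], 1],
  [[0, 0, 0.001], [0, 0, 0], 1],
  [[0, 0, 0.001], [0, 0, 0], 1],
])

```text
time: 14.5
eef_pos: [0.5912, 0.0485, 0.0344]
tool_rot: [[0.971, 0.237, -0.0], [0.237, -0.971, 0.0], [-0.0, -0.0, -1.0]]
wrist_force: [-4.6, 0.7, 5.2]
gripper_width: 0.0001
grasp_force: 2.8
```

Emit:
move_arm([
  [[0, 0, 0.0006], [0, 0, 0], 1],
  [[0, 0, 0.0006], [0, 0, 0], 1],
  [[0, 0, 0.0006], [0, 0, 0], 1],
])

```text
time: 14.8
eef_pos: [0.5911, 0.0484, 0.0338]
tool_rot: [[0.971, 0.237, -0.0], [0.237, -0.971, 0.0], [-0.0, -0.0, -1.0]]
wrist_force: [-3.7, 1.9, 6.0]
gripper_width: -0.0
grasp_force: 3.0
```

Emit:
move_arm([
  [[0, 0, 0.0005], [0, 0, 0], 1],
  [[0, 0, 0.0005], [0, 0, 0], 1],
  [[0, 0, 0.0005], [0, 0, 0], 1],
])

```text
time: 15.1
eef_pos: [0.5911, 0.0485, 0.0333]
tool_rot: [[0.971, 0.237, -0.0], [0.237, -0.971, 0.0], [-0.0, -0.0, -1.0]]
wrist_force: [-3.6, 1.6, 7.4]
gripper_width: 0.0003
grasp_force: 3.1
```

Emit:
move_arm([
  [[0, 0, 0.0005], [0, 0, 0], 1],
  [[0, 0, 0.0005], [0, 0, 0], 1],
  [[0, 0, 0.0005], [0, 0, 0], 1],
])

```text
time: 15.4
eef_pos: [0.5911, 0.0484, 0.033]
tool_rot: [[0.971, 0.237, -0.0], [0.237, -0.971, 0.0], [-0.0, -0.0, -1.0]]
wrist_force: [-4.0, 0.9, 7.2]
gripper_width: -0.0002
grasp_force: 3.6
```

Emit:
move_arm([
  [[0, 0, 0.0004], [0, 0, 0], 1],
  [[0, 0, 0.0004], [0, 0, 0], 1],
  [[0, 0, 0.0004], [0, 0, 0], 1],
])

```text
time: 15.7
eef_pos: [0.5911, 0.0485, 0.0328]
tool_rot: [[0.971, 0.237, -0.0], [0.237, -0.971, 0.0], [-0.0, -0.0, -1.0]]
wrist_force: [-5.1, 0.3, 7.8]
gripper_width: 0.0003
grasp_force: 4.1
```

Emit:
move_arm([
  [[0, 0, 0], [0, 0, 0], 1],
  [[0, 0, 0], [0, 0, 0], 1],
  [[0, 0, 0], [0, 0, 0], 1],
  [[0, 0, 0], [0, 0, 0], 1],
  [[0, 0, -0.005], [0, 0, 0], 1],
  [[0, 0, -0.012], [0, 0, 0], 1],
  [[0, 0, -0.02], [0, 0, 0], 1],
  [[0, 0, -0.06], [0, 0, 0], 1],
  [[0, 0, -0.1], [0, 0, 0], 1],
])

```text
time: 16.6
eef_pos: [0.5905, 0.0476, 0.1324]
tool_rot: [[0.972, 0.237, -0.002], [0.237, -0.972, -0.002], [-0.002, 0.001, -1.0]]
wrist_force: [2.4, 0.3, 0.7]
gripper_width: -0.0
grasp_force: 0.0
```

Emit:
move_arm([
  [[-0.018, 0.043, -0.02], [0, 0, 0], 0.5],
  [[-0.036, 0.086, -0.03], [0, 0, 0], 0],
  [[-0.054, 0.13, -0.03], [0, 0, 0], 0],
  [[-0.072, 0.175, -0.03], [0, 0, 0], 0],
  [[-0.09, 0.22, -0.03], [0, 0, 0], 0],
  [[-0.105, 0.25, -0.03], [0, 0, 0], 0],
  [[-0.105, 0.265, -0.03], [0, 0, 0], 0],
  [[-0.105, 0.265, -0.03], [0, 0, 0], 0],
  [[-0.105, 0.265, -0.03], [0, 0, 0], 0],
])

```text
time: 17.5
eef_pos: [0.5521, -0.2336, 0.1621]
tool_rot: [[0.972, 0.237, -0.0], [0.237, -0.972, 0.0], [-0.0, -0.0, -1.0]]
wrist_force: [0.7, 0.4, 0.9]
gripper_width: 0.0854
grasp_force: 0.0
```

Run:
```python
from h import *
s,d=wr('w2.png');print(s['eef_pos'],s['tool_rot'],s['joint_positions'],s['gripper_width'])
K=d['mtx'];R=np.array(s['tool_rot']);M=d['mount'];v,u=np.mgrid[:480,:640];z=d['z_map']
a=np.stack([u-K[0,2],v-K[1,2]],-1)/K[0,0];r=np.linalg.norm(a,axis=-1)+1e-9
c=np.dstack([a*(np.tan(r)/r*z)[...,None],z]);T=c@M[:3,:3].T+M[:3,3];W=T@R.T+s['eef_pos']
im=d['image'].astype(int)
k=(im.min(-1)>110)&(np.ptp(im,-1)<50)&(W[...,2]>.035)&(W[...,2]<.09)&(np.hypot(W[...,0]-.524,W[...,1]+.24)<.05)
q=W[k];print(k.sum(),q.min(0).round(4),q.max(0).round(4))
rim=q[q[:,2]>q[:,2].max()-.006];(x,y),rr=cv2.minEnclosingCircle(rim[:,:2].astype(np.float32))
print('rim',x,y,rr,'tool shift',(R.T@(np.array([x,y,.05])-s['eef_pos'])).round(4))
```

```text
[ 0.55213366 -0.2336082   0.16210498] [[ 9.71539135e-01  2.36879095e-01 -5.43444262e-05]
 [ 2.36879101e-01 -9.71539120e-01  1.74990346e-04]
 [-1.13461812e-05 -1.82883029e-04 -9.99999983e-01]] [-13.50066383  17.4119279   40.72994287  97.09154421 -12.00383423
  69.95863216 -46.22302221] 0.08535652549659968
3499 [ 0.4978 -0.2674  0.035 ] [ 0.553  -0.2131  0.0756]
rim 0.5253058075904846 -0.24023111164569855 0.027899883687496185 tool shift [-2.760e-02  1.000e-04  1.121e-01]
```

View pics/w2.png

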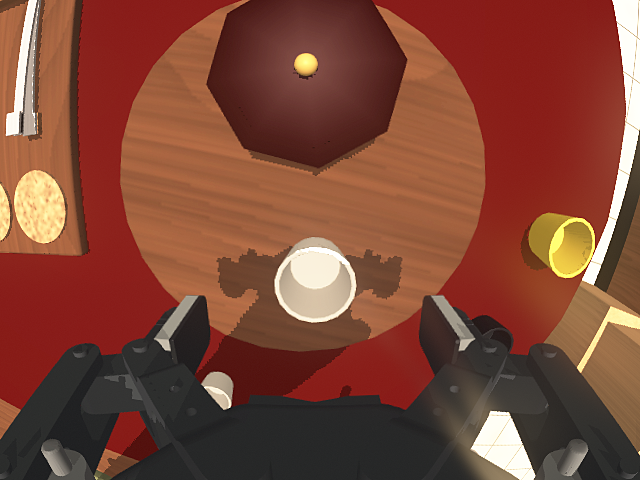

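Emit:
move_arm([
  [[-0.0275, 0, 0.01], [0, 0, 0], 0],
  [[-0.0275, 0, 0.04], [0, 0, 0], 0],
  [[-0.0275, 0, 0.07], [0, 0, 0], 0],
  [[-0.0275, 0, 0.1], [0, 0, 0], 0],
  [[-0.0275, 0, 0.115], [0, 0, 0], 0],
  [[-0.0275, 0, 0.124], [0, 0, 0], 0],
  [[-0.0275, 0, 0.124], [0, 0, 0], 0],
  [[-0.0275, 0, 0.124], [0, 0, 0], 0],
])

```text
time: 18.35
eef_pos: [0.5263, -0.2406, 0.0393]
tool_rot: [[0.971, 0.238, 0.002], [0.238, -0.971, -0.0], [0.002, 0.001, -1.0]]
wrist_force: [0.1, -0.6, 0.7]
gripper_width: 0.0853
grasp_force: 0.0
```

Emit:
move_arm([
  [[0, 0, 0], [0, 0, 0], 0.2],
  [[0, 0, 0], [0, 0, 0], 0.3],
  [[0, 0, 0], [0, 0, 0], 0.4],
  [[0, 0, 0], [0, 0, 0], 0.6],
  [[0, 0, 0], [0, 0, 0], 0.6],
  [[0, 0, 0], [0, 0, 0], 0.6],
  [[0, 0, 0], [0, 0, 0], 0.6],
], squeeze=30)

```text
time: 19.05
eef_pos: [0.5261, -0.2407, 0.0396]
tool_rot: [[0.971, 0.237, 0.002], [0.237, -0.971, 0.0], [0.002, 0.0, -1.0]]
wrist_force: [-1.3, 1.1, 6.2]
gripper_width: 0.0537
grasp_force: 30.8
```

Emit:
move_arm([
  [[0, 0, -0.003], [0, 0, 0], 0.6],
  [[0, 0, -0.01], [0, 0, 0], 0.6],
  [[0, 0, -0.03], [0, 0, 0], 0.6],
  [[0, 0, -0.055], [0, 0, 0], 0.6],
  [[0, 0, -0.08], [0, 0, 0], 0.6],
  [[0, 0, -0.1], [0, 0, 0], 0.6],
  [[0, 0, -0.1], [0, 0, 0], 0.6],
  [[0, 0, -0.1], [0, 0, 0], 0.6],
])

```text
time: 19.85
eef_pos: [0.5254, -0.2403, 0.1384]
tool_rot: [[0.971, 0.237, 0.001], [0.237, -0.971, 0.0], [0.001, -0.0, -1.0]]
wrist_force: [-0.4, 0.6, -1.6]
gripper_width: 0.0534
grasp_force: 31.7
```

Run:
```python
from h import *
s,d=wr('w3.png');print(s['eef_pos'],s['tool_rot'],s['gripper_width'],s['grasp_force'])
K=d['mtx'];R=np.array(s['tool_rot']);M=d['mount'];v,u=np.mgrid[:480,:640];z=d['z_map']
a=np.stack([u-K[0,2],v-K[1,2]],-1)/K[0,0];r=np.linalg.norm(a,axis=-1)+1e-9
c=np.dstack([a*(np.tan(r)/r*z)[...,None],z]);T=c@M[:3,:3].T+M[:3,3]
im=d['image'].astype(int)
k=(im.min(-1)>110)&(np.ptp(im,-1)<50)&(np.hypot(T[...,0],T[...,1])<.05)&(abs(T[...,2])<.06)
q=T[k];print(k.sum(),q.min(0).round(4),q.max(0).round(4))
rim=q[q[:,2]<q[:,2].min()+.006];print('rim tool',cv2.minEnclosingCircle(rim[:,:2].astype(np.float32)))
S=pick=None
```

```text
[ 0.5254111  -0.24032366  0.13838463] [[ 9.71459211e-01  2.37205451e-01  7.58804532e-04]
 [ 2.37205318e-01 -9.71459504e-01  2.62251796e-04]
 [ 7.99355431e-04 -7.47744524e-05 -9.99999678e-01]] 0.05342267454600071 31.735492026200518
18839 [-0.0257 -0.0362 -0.0492] [0.0271 0.0355 0.0116]
rim tool ((0.013569800183176994, -0.0003721090033650398), 0.03108232282102108)
```

View pics/w3.png

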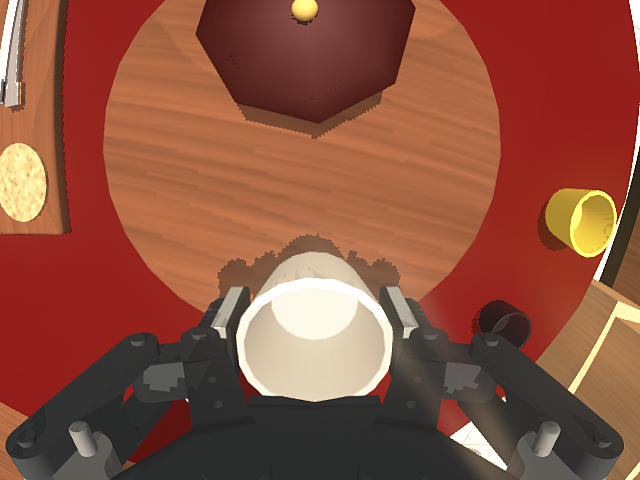

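The cup is held upright, with its rim around (315,340). Carrying it toward the left coaster, with a stop on the way to look.

Emit:
move_arm([
  [[0.001, -0.015, 0], [0, 0, 0], 0.6],
  [[0.004, -0.05, 0], [0, 0, 0], 0.6],
  [[0.008, -0.09, 0], [0, 0, 0], 0.6],
  [[0.012, -0.135, 0], [0, 0, 0], 0.6],
  [[0.016, -0.18, 0], [0, 0, 0], 0.6],
  [[0.02, -0.225, 0], [0, 0, 0], 0.6],
  [[0.024, -0.27, 0], [0, 0, 0], 0.6],
  [[0.027, -0.31, 0], [0, 0, 0], 0.6],
  [[0.03, -0.335, 0], [0, 0, 0], 0.6],
  [[0.03, -0.346, 0], [0, 0, 0], 0.6],
])

```text
time: 20.9
eef_pos: [0.471, 0.1056, 0.137]
tool_rot: [[0.97, 0.242, -0.002], [0.242, -0.97, -0.0], [-0.002, -0.0, -1.0]]
wrist_force: [0.6, -1.4, -1.4]
gripper_width: 0.0534
grasp_force: 31.8
```

Emit:
move_arm([
  [[0, 0, 0], [0, 0, 0], 0.6],
  [[0, 0, 0], [0, 0, 0], 0.6],
  [[0, 0, 0], [0, 0, 0], 0.6],
])

```text
time: 21.2
eef_pos: [0.4727, 0.1007, 0.138]
tool_rot: [[0.972, 0.234, -0.0], [0.234, -0.972, -0.001], [-0.0, 0.001, -1.0]]
wrist_force: [-0.3, 0.3, 0.4]
gripper_width: 0.0535
grasp_force: 31.8
```

Run:
```python
from h import *
s,d=wr('w4.png');R=np.array(s['tool_rot']);print(s['eef_pos'],s['grasp_force'],s['gripper_width'])
hsv=cv2.cvtColor(d['image'],cv2.COLOR_RGB2HSV)
def mask(h):
    m=((h[...,0]>8)&(h[...,0]<24)&(h[...,1]>60)&(h[...,2]>150)).astype(np.uint8);return cv2.morphologyEx(m,cv2.MORPH_OPEN,np.ones((3,3)))
n,l,st,c=cv2.connectedComponentsWithStats(mask(hsv))
for i in range(1,n):
    if st[i,4]>700:
        cn=max(cv2.findContours((l==i).astype(np.uint8),0,1)[0],key=len)[:,0]
        p=np.array([wpt(s,d,u,v,.019)[:2] for u,v in cn]);A=np.c_[2*p,np.ones(len(p))];x=np.linalg.lstsq(A,(p**2).sum(1),rcond=None)[0]
        print(st[i],x[:2].round(4),np.sqrt(x[2]+x[:2]@x[:2]).round(4),'tool',(R.T@(np.r_[x[:2],.019]-s['eef_pos'])).round(4))
import pickle
e=pickle.load(open('scene.pkl','rb'));n,l,st,c=cv2.connectedComponentsWithStats(mask(cv2.cvtColor(e['image'],cv2.COLOR_RGB2HSV)))
for i in range(1,n):
    if 200<st[i,4]<1500 and 200<c[i][1]<270:print('scene',c[i],onplane(e,*c[i],.019).round(4))
```

```text
[0.47270698 0.10069325 0.13797112] 31.82020463165827 0.05352913193179356
[  149     0   327   271 70042] [0.5467 0.1227] 0.109 tool [ 0.0772 -0.0041  0.1189]
[ 557  123   80   60 1494] [ 0.5988 -0.1238] 0.0369 tool [0.0701 0.2477 0.1191]
[550 165  90  51 801] [ 0.5812 -0.1339] 0.0413 tool [0.0506 0.2534 0.1191]
[ 545  225   95  113 6910] [ 0.484  -0.1812] 0.0596 tool [-0.0549  0.2766  0.1192]
scene [ 28.53853755 251.32806324] [ 0.5062 -0.8053  0.019 ]
scene [415.92778993 228.58643326] [0.4711 0.186  0.019 ]
scene [387.8336887  234.81236674] [0.4893 0.1079 0.019 ]
scene [359.17408907 241.25101215] [0.5078 0.0301 0.019 ]
```

View pics/w4.png

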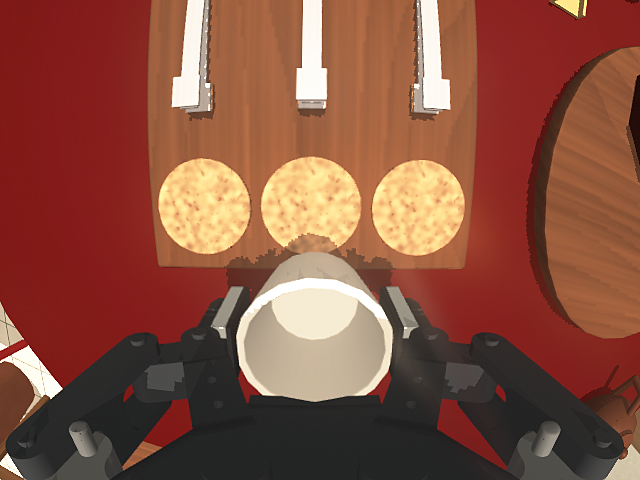

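The left coaster shows whole, centred near (204,206). I'll fit its outline with a stricter mask.

Run:
```python
from h import *
s=sensors.observe();d=grab('wrist');R=np.array(s['tool_rot'])
K=d['mtx']
g=cv2.GaussianBlur(d['image'],(5,5),0)[...,1]
for th in(130,150):
    m=np.zeros_like(g);m[140:270,152:257]=(g[140:270,152:257]>th)
    cn=cv2.convexHull(max(cv2.findContours(m,0,1)[0],key=cv2.contourArea))[:,0]
    p=np.array([wpt(s,d,u,v,.019)[:2] for u,v in cn]);x=np.linalg.lstsq(np.c_[2*p,np.ones(len(p))],(p**2).sum(1),rcond=None)[0]
    print(cn.min(0),cn.max(0),x[:2].round(4),np.sqrt(x[2]+x[:2]@x[:2]).round(4),(R.T@(np.r_[x[:2],.019]-s['eef_pos'])).round(4))
print(s['eef_pos'],R[:,0])
```

```text
[158 158] [250 254] [0.4735 0.1861] 0.0363 [ 0.0207 -0.0827  0.1191]
[159 159] [249 253] [0.4735 0.1862] 0.0359 [ 0.0207 -0.0828  0.1191]
[0.4727532  0.10091474 0.13809641] [ 9.72204619e-01  2.34132741e-01 -1.96035525e-04]
```

Emit:
move_arm([
  [[0.005, -0.02, 0], [0, 0, 0], 0.6],
  [[0.012, -0.05, 0], [0, 0, 0], 0.6],
  [[0.019, -0.075, 0.01], [0, 0, 0], 0.6],
  [[0.019, -0.0825, 0.03], [0, 0, 0], 0.6],
  [[0.019, -0.0825, 0.055], [0, 0, 0], 0.6],
  [[0.019, -0.0825, 0.075], [0, 0, 0], 0.6],
  [[0.019, -0.0825, 0.088], [0, 0, 0], 0.6],
  [[0.019, -0.0825, 0.088], [0, 0, 0], 0.6],
  [[0.019, -0.0825, 0.088], [0, 0, 0], 0.6],
  [[0.019, -0.0825, 0.088], [0, 0, 0], 0.6],
])

```text
time: 22.3
eef_pos: [0.4724, 0.1877, 0.0514]
tool_rot: [[0.972, 0.237, 0.002], [0.237, -0.972, 0.001], [0.002, -0.001, -1.0]]
wrist_force: [-0.7, -0.3, -0.6]
gripper_width: 0.0535
grasp_force: 31.8
```

Emit:
move_arm([
  [[-0.0005, 0.002, 0.005], [0, 0, 0], 0.6],
  [[-0.0005, 0.002, 0.01], [0, 0, 0], 0.6],
  [[-0.0005, 0.002, 0.014], [0, 0, 0], 0.6],
  [[-0.0005, 0.002, 0.017], [0, 0, 0], 0.6],
  [[-0.0005, 0.002, 0.018], [0, 0, 0], 0.6],
  [[-0.0005, 0.002, 0.018], [0, 0, 0], 0.6],
  [[-0.0005, 0.002, 0.018], [0, 0, 0], 0.6],
])

```text
time: 23.0
eef_pos: [0.4715, 0.1855, 0.0323]
tool_rot: [[0.971, 0.237, 0.0], [0.237, -0.971, 0.0], [0.0, -0.0, -1.0]]
wrist_force: [-0.2, -0.2, -0.4]
gripper_width: 0.0533
grasp_force: 31.8
```

Emit:
move_arm([
  [[0, 0, 0.001], [0, 0, 0], 0.6],
  [[0, 0, 0.0015], [0, 0, 0], 0.6],
  [[0, 0, 0.0015], [0, 0, 0], 0.6],
  [[0, 0, 0.0015], [0, 0, 0], 0.6],
])

```text
time: 23.4
eef_pos: [0.4713, 0.1854, 0.0307]
tool_rot: [[0.971, 0.237, 0.0], [0.237, -0.971, 0.0], [0.0, -0.0, -1.0]]
wrist_force: [0.1, -0.4, -0.6]
gripper_width: 0.0534
grasp_force: 31.8
```

Emit:
move_arm([
  [[0.0005, 0, 0.0005], [0, 0, 0], 0.6],
  [[0.0005, 0, 0.001], [0, 0, 0], 0.6],
  [[0.0005, 0, 0.001], [0, 0, 0], 0.6],
  [[0.0005, 0, 0.001], [0, 0, 0], 0.6],
])

```text
time: 23.8
eef_pos: [0.4717, 0.1855, 0.0306]
tool_rot: [[0.971, 0.237, -0.001], [0.237, -0.971, 0.0], [-0.001, -0.0, -1.0]]
wrist_force: [-3.5, -1.5, 7.2]
gripper_width: 0.0533
grasp_force: 32.1
```

Emit:
move_arm([
  [[0, 0, 0.0005], [0, 0, 0], 0.6],
  [[0, 0, 0.001], [0, 0, 0], 0.6],
  [[0, 0, 0.001], [0, 0, 0], 0.6],
  [[0, 0, 0.001], [0, 0, 0], 0.6],
])

```text
time: 24.2
eef_pos: [0.4718, 0.1855, 0.0305]
tool_rot: [[0.972, 0.237, -0.001], [0.237, -0.972, 0.001], [-0.001, -0.001, -1.0]]
wrist_force: [-7.0, -2.3, 15.3]
gripper_width: 0.0535
grasp_force: 32.4
```

Emit:
move_arm([
  [[0, 0, -0.0015], [0, 0, 0], 0.6],
  [[0, 0, -0.0015], [0, 0, 0], 0.6],
  [[0, 0, -0.0015], [0, 0, 0], 0.3],
  [[0, 0, -0.0015], [0, 0, 0], 0.2],
  [[0, 0, -0.0015], [0, 0, 0], 0.1],
  [[0, 0, -0.0015], [0, 0, 0], 0],
  [[0, 0, -0.0015], [0, 0, 0], 0],
  [[0, 0, -0.0015], [0, 0, 0], 0],
], squeeze=20)

```text
time: 25.0
eef_pos: [0.4718, 0.1855, 0.0302]
tool_rot: [[0.971, 0.237, 0.0], [0.237, -0.971, -0.0], [0.0, 0.0, -1.0]]
wrist_force: [0.7, 0.2, -0.8]
gripper_width: 0.0855
grasp_force: 0.0
```

Emit:
move_arm([
  [[0, 0, -0.01], [0, 0, 0], 0],
  [[0, 0, -0.03], [0, 0, 0], 0],
  [[0, 0, -0.06], [0, 0, 0], 0],
  [[0, 0, -0.1], [0, 0, 0], 0],
  [[-0.03, 0, -0.14], [0, 0, 0], 0],
  [[-0.03, 0, -0.14], [0, 0, 0], 0],
  [[-0.03, 0, -0.14], [0, 0, 0], 0],
])

```text
time: 25.7
eef_pos: [0.4432, 0.1789, 0.1721]
tool_rot: [[0.971, 0.237, 0.003], [0.237, -0.971, 0.003], [0.004, -0.002, -1.0]]
wrist_force: [0.2, 0.0, -1.6]
gripper_width: 0.0855
grasp_force: 0.0
```

Run:
```python
from h import *
s,d=wr('w5.png');print(s['time'],s['eef_pos'],s['gripper_width'])
K=d['mtx'];R=np.array(s['tool_rot']);M=d['mount'];v,u=np.mgrid[:480,:640];z=d['z_map']
a=np.stack([u-K[0,2],v-K[1,2]],-1)/K[0,0];r=np.linalg.norm(a,axis=-1)+1e-9
c=np.dstack([a*(np.tan(r)/r*z)[...,None],z]);W=(c@M[:3,:3].T+M[:3,3])@R.T+s['eef_pos']
im=d['image'].astype(int)
k=(im.min(-1)>110)&(np.ptp(im,-1)<50)&(W[...,2]>.03)&(W[...,2]<.09)&(np.hypot(W[...,0]-.4725,W[...,1]-.186)<.05)
q=W[k];rim=q[q[:,2]>q[:,2].max()-.006];print(q.max(0).round(4),cv2.minEnclosingCircle(rim[:,:2].astype(np.float32)))
```

```text
25.7 [0.44317891 0.17889436 0.17208057] 0.08547918005570625
[0.4987 0.2134 0.0669] ((0.47111958265304565, 0.1858908236026764), 0.027850937098264694)
```

View pics/w5.png

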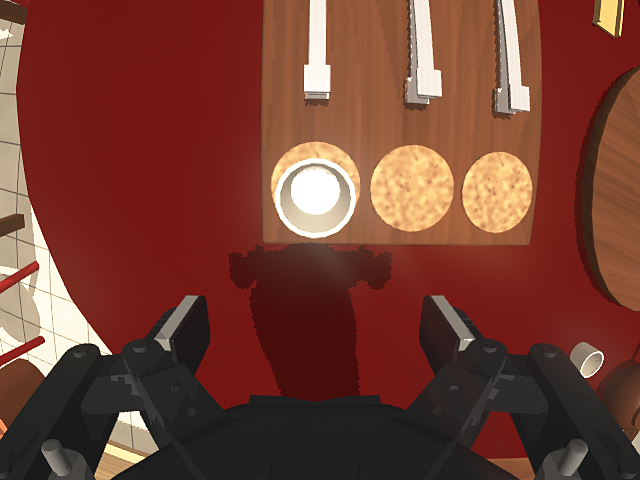

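The cup stands upright on the left coaster at about (315,198), within about 2 mm of the middle, and nothing is touching it.

```bash
python3 -c "
from cell import env
print(env.finish_job())"
```

```text
the job is handed in; nothing more can be done
None
```

I pressed all three pairs to their stops from left to right and let them spring back. The left pair is the softest, at about half the stiffness of the other two. The teacup stands upright within about 2 mm of the middle of the left coaster, and the job is handed in at about 26 s.

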